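Offer up the top half of a carved form over its locked lower half

TASK

Flip the red cam lever all the way over to lock the sliding bed where it stands. Then pick up the loose olive upper half by its wooden bar, carry it up over the rack of upright gouges without knocking the rack, and finish still holding it in the gripper, level and motionless, hovering about 15 mm above the tips of the two pins of the lower half, with the holes in line with the pins and the red-marked ends together. It must never touch the lower half or its fixture, the bed must not be shifted, and the gouge, jar and sanding block lying about are to be left alone.

Things in the scene. Friction and masses are not known exactly. Their poses are not given: they have to be found in the camera images.
- fixture: Fixed dark steel base plate, 120 x 200 x 12 mm, standing on the bench left or right of the rack. Origin: centre of its underside; x: away from the lever, y: the direction the bed slides and the lever is flipped towards. A lug with the cam lever stands on its -x side: two 6 mm cheeks, 24 mm along y, up to 56 mm high, with the lever between them.
- bed (a joint): Position of the sliding bed along the fixture's y (m), -0.03 to 0.03, 0 in the middle. It slides stiffly (3 N) until the lever is flipped, then a shoe under the lever clamps it (it still creeps if pushed hard).
- bed_top (a point): Point midway between the tips of the two steel pins of the lower half, 74 mm above the bench; axes parallel to the fixture's. The lower half is an olive block, 80 mm (x) by 110 mm (y), its top 64 mm above the bench, with a ribbed relief; the pins (8 mm thick, 10 mm high) stand at y = -40 and +40 mm. The bed under the block is a 100 x 130 mm plate.
- bed_mark (a point): Point 50 mm towards +y from bed_top, at the same height, at the end of the lower half that bears a red paint mark.
- lever (a joint): Angle of the cam lever (rad), 0 to 1.2. At 0 it leans 0.6 rad from upright to the fixture's -y, at 1.2 (its stop) 0.6 rad to +y; locked from 1.05. It starts at 0 to 0.2 and stays where it is left; 0.15 to 0.25 N m turns it. Its axis runs along the fixture's x, at x = -85 mm, y = 0, 50 mm above the bench.
- lever_tip (a point): Centre of the round end of the lever's red grip, 75 mm from the lever's axis; the grip is 16 mm thick and takes up the outer 33 mm, the shank is 10 mm thick.
- upper: Loose olive block 80 (x) x 110 (y) x 30 mm, about 0.35 kg, with two 12 mm holes right through at y = -40 and +40 mm; on top, in the middle, a light wooden grip bar 60 mm long (x), 18 mm wide (y), 30 to 62 mm above the underside. Origin: centre of the underside, z up. It lies on the cork mat, across the rack from the fixture. At the end its x and y point as the fixture's.
- upper_mark (a point): Point on the underside of the upper half, 50 mm towards +y from its origin, at the end that bears a red paint mark (on the top face).
- rack: Fixed wooden rack 300 mm (x) by 56 mm (y), 45 mm high, with six upright gouge handles that reach at most 135 mm above the bench. Origin: centre of its underside. It stands between the mat and the fixture.
- mat: Fixed cork mat 160 x 190 x 3 mm under the upper half; origin: centre of its underside.
- gouge: Bystander: loose gouge with wooden handle, 190 mm long (along its x), 22 mm thick, lying on the robot's side of the mat. Origin: under the ferrule between handle and blade.
- jar: Bystander: loose jar, 52 mm thick, 60 mm high, beyond the fixture. Origin: centre of the underside.
- sander: Bystander: loose dark wooden sanding block 45 x 90 x 30 mm, beyond the mat. Origin: centre of the underside.
Not all that is in view belongs to the job. There is more than one size of the upper; the job needs the largest.

How it is judged:
On the way, in this order (a step that is already met when the one before it is completed fails the run):
1. the cam lever is flipped over and the bed is locked (value of joint lever above 1.05 rad), for 0.2 s.
2. the upper half, held by the fingers, passes above the rack (contact force between the fingers and upper above 1 N and y of upper in the frame of rack between -0.07 and 0.07 m and x of upper in the frame of rack between -0.17 and 0.17 m and z of upper in the frame of rack above 0.135 m), for 0.04 s.
At the end, for the whole second after the job is handed in: Lever beyond 1.05 rad, bed within 10 mm of its start. Fingers alone hold the upper half: underside 4 to 30 mm above the pin tips, centre within 7 mm and red-marked end within 8 mm (horizontally) of those of the lower half, level within 5 degrees, still (value of joint lever above 1.05 rad and distance of bed_mark from where it was at the start of the episode below 0.01 m and contact force between the fingers and upper above 1 N and contact force between upper and fixture below 0.2 N and contact force between upper and jar below 0.2 N and contact force between upper and rack below 0.2 N and z of upper in the frame of bed_top between 0.004 and 0.03 m and horizontal distance between upper and bed_top below 0.007 m and horizontal distance between upper_mark and bed_mark below 0.008 m and angle between upper's own z axis and vertical below 0.09 rad and linear speed of upper below 0.02 m/s and angular speed of upper below 0.15 rad/s); the arm keeps its last pose, push and grip.
It fails at once if the upper half touches the lower half or its fixture (contact force between upper and fixture above 0.5 N).
It fails at once if the rack is knocked with the upper half or the robot (contact force between upper and rack above 1 N or contact force between any of the arm, the fingers and rack above 3 N).
It fails at once if the bed is shoved along (distance of bed_mark from where it was at the start of the episode above 0.012 m).
It fails at once if a bystander is disturbed (distance of any of gouge, jar, sander from where it was at the start of the episode above 0.02 m).
It also fails if it takes over 61 s, if anything falls off the work surface, if the arm or the gripper's body presses on something with over 40 N, if the wrist force passes 120 N, or if a joint passes its speed limit or range.

ROBOT

A 6-joint arm with a two-finger parallel gripper is mounted at the origin on the work surface. World frame = base frame: x ahead of the robot, y to its left, z up, the work surface at z = 0. Lengths are in m, angles in rad, forces in N, time in s.
With the tool pointing down it reaches from about 0.375 to 0.975 m from the base axis. Payload 3.8 kg.
Tool frame: the origin (TCP) lies midway between the tips of the shut fingers; the grasp point (between the pads) lies 19 mm behind it; z points along the fingers, y is the line along which they close (so a half turn about z gives the same grasp; the last joint's range is limited). The gripper opens to 85 mm and grips with 20 to 120 N. Pads are 22 mm wide; open, the fingers measure 114 mm over their backs; the gripper's body (76 mm by 85 mm) begins 54 mm behind the grasp point. The pads swing forward as they close: fully open they stand 13 mm farther back than shut.
Start: joints at [1.11, 0.264, 1.604, -0, 1.274, -0.037], TCP at [0.278, 0.615, 0.231] pointing down, gripper open.
Joint ranges: [-2.63, 2.63], [-0.94, 2.18], [0.31, 2.57], [-1.31, 4.45], [0, 2.66], [-2.55, 2.55]. Speed limits (rad/s): [2.57, 2.57, 3.14, 3.14, 3.14, 3.14].

INTERFACE

Orientations are given as a rotation vector (axis times angle).
In Python, from workcell import status, read_camera, workorder, masks_of gives the robot as it stands.
- The arm moves only by the tool drive_tool, never from a script. Its argument "rows" is a list of rows, each a list of 7 numbers: the turn, a rotation vector about the tool's x, y, z in degrees, then the shift along the tool's x, y, z in m, then the opening, from 0 (shut) to 1 (fully open). In form: [[ax, ay, az, tx, ty, tz, claw], ...]. A call has 1 to 8 rows; each row shifts and turns the commanded pose from where the row before left it, along the tool's axes as they then stand; what a row does not reach is not made up. A row lasts 1/12 s, in which the tool goes at most 41.7 mm and 7.16 degrees, less where a joint would pass 70% of its speed; a pose out of reach is approached as far as the arm can. A call is refused whole if a number of a shift passes 0.0417 or a number of a turn 7.16, either way. A call with a gripper value outside its range is refused whole. The fingers move at their own pace and stop on an object; "force" is the grip in N (left out, the last holds). Time passes only in rows, so rows that do not move let the fingers close. It gives the time, the measured TCP pose, the force, the opening and the grip force at its end, in the units of the state.
- status.read_state(): the state, without advancing time (a new reading comes with each control period).
- read_camera(name): name is "side" or "top" or "wrist"; returns a dict with "color" (400x640x3 uint8, red, green, blue), "intrinsics" (3x3 intrinsics, pixels), "world_from_camera" (4x4, takes a point from camera to world coordinates); the wrist camera has in their place "mount" (4x4, takes a point from camera to tool coordinates, whose origin is the TCP and whose axes are the flange's). Camera axes: x right, y up, looking along -z (the intrinsics and any distortion apply to the point x, -y, -z); pixel columns grow to the right and rows downward; lengths in m; the calibration is good to about 2 mm. The wrist camera is an equidistant fisheye: a pixel r from the principal point sees the ray r / f radians off the axis. A picture is of the moment at which its call begins: read the wrist's pose just before it. There is no depth.
- workorder.finish_job(): hands the job in; it is judged then, once.
Trained networks look in a picture, given as the dict that the camera call returned (one of the last four; its "shot" number tells which), for a name from the list of things; names that differ only in an ending like _2 or _b are one class to them, and where a whole thing is asked for, a point or a joint stands for the part that bears it (a point fixed in the world has none). Each returns a list of dicts, best first, with "score" (0 to 1); they miss things now and then, are a little off and sometimes report something else, mostly with a low value. They report only what shows in the picture. A call takes as long as a camera call. They do not tell look-alikes from the thing itself.
- masks_of(picture, name): "mask" (400x640 bool, what is visible of it) and "bbox" ([left, top, right, bottom] in pixels, round what is visible of it).
The state is a dict: "time": time; "q": joint angles; "joint_vel": joint speeds; "joint_torque": joint torques, N m; "tool_pos": TCP position; "tcp_rot": TCP orientation; "wrist_force": force on the tool from outside, world axes, zero at the start; "torque": the same for the moment, N m; "width": opening from 0.0 (shut) to 1.0 (fully open); "grip_force": force on a finger pad.
Only numpy, scipy, OpenCV 4.12 (cv2) and the standard library are available. Lean on these libraries where they do the work, as an engineer would, in place of code of your own. Each camera call takes 0.05 s, during which the arm holds its last target. There are 200 camera calls.

## Working session

There is one attempt and no reset: what is moved stays moved. The work goes in short steps, Python scripts to look and compute and a tool call to move; the robot and the scene stay as the last step left them, time stands still between calls to the robot, and variables do not carry over. Pictures are saved under pics/ and viewed, at most 10 in all, crops included, and the job is handed in when it is done.

Besides the shell and the picture viewer there is one more tool, called after "Call:" as name(argument=value, ...) on one line, values as JSON. drive_tool: Moves the arm, as the interface text tells. Its arguments: {"type":"object","properties":{"rows":{"type":"array"},"force":{"type":"number"}},"required":["rows"]}

```bash
mkdir -p pics; ls; cat > h.py <<'E'
import numpy as np, cv2
from workcell import status, read_camera, workorder, masks_of
from scipy.spatial.transform import Rotation as R
def save(p,n): cv2.imwrite('pics/'+n+'.png',cv2.cvtColor(p['color'],cv2.COLOR_RGB2BGR))
def ray(p,uv):
    K=np.array(p['intrinsics']);T=np.array(p['world_from_camera'])
    d=np.array([(uv[0]-K[0,2])/K[0,0],-(uv[1]-K[1,2])/K[1,1],-1]);return T[:3,3],T[:3,:3]@d
def onz(p,uv,z):
    o,d=ray(p,uv);return o+d*(z-o[2])/d[2]
def proj(p,X):
    K=np.array(p['intrinsics']);T=np.array(p['world_from_camera'])
    c=T[:3,:3].T@(np.array(X)-T[:3,3]);return np.array([K[0,2]+K[0,0]*c[0]/-c[2],K[1,2]+K[1,1]*c[1]/c[2]])
E
python3 - <<'E'
from h import *
print(status.read_state())
for n in ['top','side']:
    p=read_camera(n);save(p,n+'0');print(n,np.round(p['intrinsics'],1).tolist(),np.round(p['world_from_camera'],3).tolist(), p.keys())
    for k in ['fixture','bed_top','lever','upper','rack','mat','gouge','jar','sander']:
        for m in masks_of(p,k)[:3]:
            ys,xs=np.nonzero(m['mask']);print(k,round(m['score'],2),m['bbox'],len(xs),xs.mean().round(),ys.mean().round())
E
```

```text
pics
{'time': 0.0, 'q': array([ 1.11008085e+00,  2.64752800e-01,  1.60538396e+00, -1.66523677e-05,
        1.27369980e+00, -3.69039366e-02]), 'joint_vel': array([-1.28630555e-03, -8.90560591e-04,  1.05870606e-03, -1.97098118e-04,
       -6.91643758e-05, -1.01722985e-04]), 'joint_torque': array([-1.74299821e-03, -5.15129828e+01, -3.67309785e+01, -3.13643641e-04,
        1.31263406e-02,  6.21565391e-06]), 'tool_pos': array([0.27726712, 0.61461748, 0.22995689]), 'tcp_rot': array([-0.66062963, -3.07079575,  0.00342176]), 'wrist_force': array([-0.18547398, -0.43338236,  0.95685858]), 'torque': array([ 0.02368132,  0.01139549, -0.03251072]), 'grip_force': 0.0, 'width': 0.9977414628738572}
top [[479.6, 0.0, 320.6], [0.0, 479.6, 204.6], [0.0, 0.0, 1.0]] [[-0.024, 0.989, -0.149, 0.417], [-1.0, -0.024, -0.001, 0.008], [-0.004, 0.149, 0.989, 1.385], [0.0, 0.0, 0.0, 1.0]] dict_keys(['color', 'intrinsics', 'world_from_camera', 'shot'])
fixture 0.9 [369.4, 186.6, 445.8, 248.4] 3379 408.0 212.0
fixture 0.33 [401.5, 156.4, 422.4, 174.2] 303 413.0 166.0
bed_top 0.82 [376.4, 189.6, 427.1, 238.1] 2076 
[... 741 characters left out ...]
.0, 0.0, 1.0]] dict_keys(['color', 'intrinsics', 'world_from_camera', 'shot'])
fixture 0.69 [303.2, 246.2, 401.1, 333.9] 5280 347.0 291.0
bed_top 0.97 [301.8, 248.5, 382.4, 306.6] 3004 345.0 278.0
lever 0.55 [310.2, 267.4, 326.9, 290.2] 220 318.0 278.0
upper 0.83 [208.4, 157.4, 242.9, 183.5] 453 226.0 170.0
upper 0.76 [356.1, 180.4, 386.8, 200.9] 412 371.0 191.0
upper 0.61 [283.3, 155.4, 323.7, 187.7] 821 301.0 174.0
rack 0.69 [254.5, 182.5, 370.8, 248.1] 4449 309.0 217.0
gouge 0.54 [248.4, 177.4, 274.6, 209.0] 172 261.0 191.0
gouge 0.16 [300.9, 245.2, 384.4, 306.5] 2866 345.0 277.0
jar 0.98 [392.7, 261.2, 418.2, 297.8] 769 407.0 279.0
sander 0.82 [319.5, 161.2, 344.6, 180.2] 368 332.0 170.0
```

```bash
python3 - <<'E'
import cv2
a=cv2.imread('pics/top0.png')[130:320,160:460];b=cv2.imread('pics/side0.png')[140:350,190:440]
cv2.imwrite('pics/a.png',cv2.resize(a,None,fx=2.66,fy=2.66,interpolation=2))
cv2.imwrite('pics/b.png',cv2.resize(b,None,fx=2.8,fy=2.8,interpolation=2))
E
```

```text
(no output)
```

View pics/a.png

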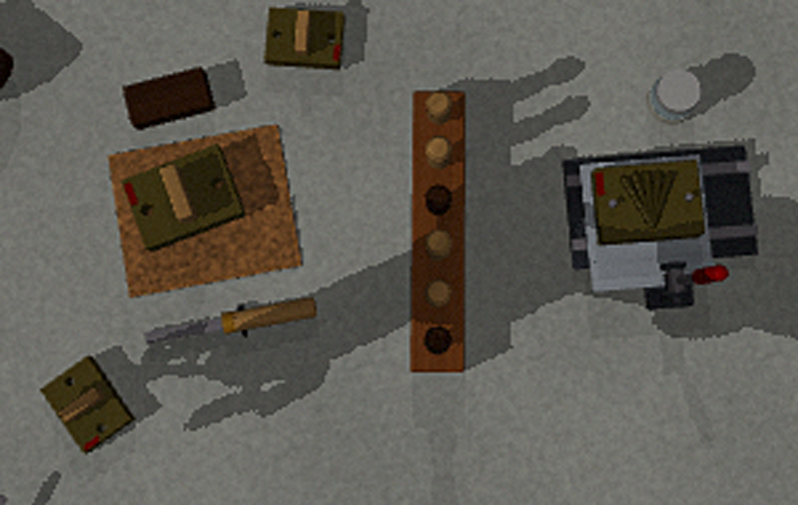

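View pics/b.png

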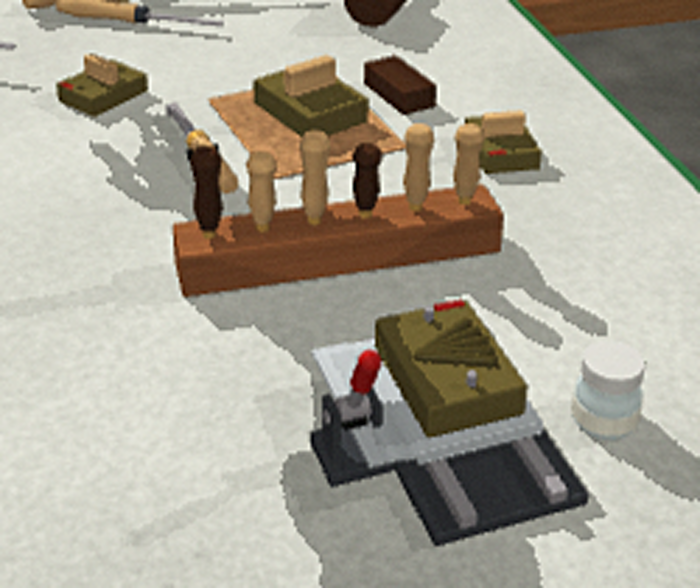

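The top view shows the fixture right of the rack, with its red mark at the left (+y) end and the lever leaning right (-y). The big upper half is on the mat at about (180,195) in the crop, its mark at (130,193). The two smaller look-alikes are at (305,38) and (88,405).

```bash
python3 - <<'E'
from h import *
c=lambda x,y:(160+x/2.66,130+y/2.66)
p=read_camera('top')
print('lower corners',[onz(p,c(*q),.064)[:2].round(3).tolist() for q in [(595,170),(702,163),(706,235),(600,243)]])
print('pins',[onz(p,c(*q),.074)[:2].round(3).tolist() for q in [(613,204),(692,198)]])
print('tip',onz(p,c(712,274),.11).round(3),'lug',onz(p,c(677,274),.056).round(3))
print('upper corners',[onz(p,c(*q),.033)[:2].round(3).tolist() for q in [(124,180),(222,146),(242,213),(150,249)]])
print('holes',[onz(p,c(*q),.033)[:2].round(3).tolist() for q in [(147,210),(215,183)]])
print('bar',[onz(p,c(*q),.065)[:2].round(3).tolist() for q in [(172,168),(184,217)]])
print('rack',[onz(p,c(*q),.045)[:2].round(3).tolist() for q in [(414,91),(463,91),(463,371),(412,370)]])
print('jar',onz(p,c(678,92),.06).round(3))
w=read_camera('wrist');print(w['mount'],w['intrinsics'])
s=status.read_state();print(R.from_rotvec(s['tcp_rot']).as_matrix().round(3))
E
```

```text
lower corners [[0.642, -0.168], [0.647, -0.281], [0.57, -0.281], [0.565, -0.17]]
pins [[0.604, -0.184], [0.608, -0.266]]
tip [ 0.526 -0.274  0.11 ] lug [ 0.531 -0.25   0.056]
upper corners [[0.649, 0.334], [0.683, 0.229], [0.61, 0.207], [0.573, 0.306]]
holes [[0.615, 0.309], [0.643, 0.236]]
bar [[0.655, 0.276], [0.602, 0.263]]
rack [[0.736, 0.02], [0.735, -0.033], [0.436, -0.024], [0.439, 0.029]]
jar [ 0.724 -0.26   0.06 ]
[[-6.54934715e-05  9.50380269e-01  3.11090566e-01  7.90056058e-02]
 [ 9.99999961e-01  1.47021262e-04 -2.38620663e-04  5.77416293e-04]
 [-2.72517297e-04  3.11090539e-01 -9.50380241e-01 -1.40679049e-01]
 [ 0.00000000e+00  0.00000000e+00  0.00000000e+00  1.00000000e+00]] [[309.70691629   0.         315.46621769]
 [  0.         309.70691629 201.61564118]
 [  0.           0.           1.        ]]
[[-0.912  0.411  0.   ]
 [ 0.411  0.912 -0.   ]
 [-0.    -0.    -1.   ]]
```

Call:
drive_tool(rows=[[0,0,-7,0,0,0,0],[0,0,-7,0,0,0,0],[0,0,-7,0,0,0,0],[0,0,-7,0,0,0,0],[0,0,0,-0.029,-0.029,0,0],[0,0,0,-0.029,-0.029,0,0],[0,0,0,-0.029,-0.029,0,0],[0,0,0,-0.029,-0.029,0,0]], force=30)

```text
time: 1.77
tool_pos: [0.4016, 0.5061, 0.2314]
tcp_rot: [-0.104, 3.14, 0.0]
wrist_force: [-0.1, -0.2, 0.3]
width: 0.001
grip_force: 0.0
```

Call:
drive_tool(rows=[[0,0,0,-0.029,-0.029,0,0],[0,0,0,-0.029,-0.029,0,0],[0,0,0,-0.029,-0.029,0,0],[0,0,0,-0.029,-0.029,0,0],[0,0,0,-0.029,-0.029,0,0],[0,0,0,-0.029,-0.029,0,0],[0,0,0,-0.029,-0.029,0,0],[0,0,0,0,0,0,0]])

```text
time: 2.43
tool_pos: [0.622, 0.3117, 0.2312]
tcp_rot: [-0.093, 3.137, -0.004]
wrist_force: [-0.8, 0.9, -0.1]
width: -0.002
grip_force: 0.0
```

```bash
cat >> h.py <<'E'
def wcam():
    s=status.read_state();p=read_camera('wrist')
    T=np.eye(4);T[:3,:3]=R.from_rotvec(s['tcp_rot']).as_matrix();T[:3,3]=s['tool_pos']
    p['T']=T@np.array(p['mount']);return p
def wonz(p,uv,z):
    K=p['intrinsics'];a=np.array([(uv[0]-K[0][2])/K[0][0],(uv[1]-K[1][2])/K[1][1]]);r=np.hypot(*a)
    d=np.array([a[0]/r*np.sin(r),-a[1]/r*np.sin(r),-np.cos(r)]);d=p['T'][:3,:3]@d;o=p['T'][:3,3]
    return o+d*(z-o[2])/d[2]
def rect(p,X0,Y0,z,n=400,h=.12):
    "rectified view at height z; image right=-y, up=+x; n px over 2h"
    g=np.linspace(h,-h,n);XX,YY=np.meshgrid(X0+g,Y0+g,indexing='ij')
    T=p['T'];P=np.stack([XX,YY,np.full_like(XX,z)],-1)-T[:3,3];c=P@T[:3,:3]
    x,y,w=c[...,0],-c[...,1],-c[...,2];rr=np.hypot(x,y);th=np.arctan2(rr,w);K=p['intrinsics']
    u=K[0][2]+K[0][0]*th*x/rr;v=K[1][2]+K[1][1]*th*y/rr
    return cv2.remap(p['color'],u.astype(np.float32),v.astype(np.float32),cv2.INTER_LINEAR)
E
python3 - <<'E'
from h import *
s=status.read_state();print(s['time'],s['tool_pos'],s['q'].round(2))
w=wcam();a=rect(w,.63,.27,.033);b=rect(w,.63,.27,.065)
m=np.hstack([a,b]);save({'color':m},'w1')
E
```

```text
2.4333 [0.62203743 0.31173372 0.2311724 ] [ 0.43  0.3   1.56 -0.    1.28 -1.2 ]
```

View pics/w1.png

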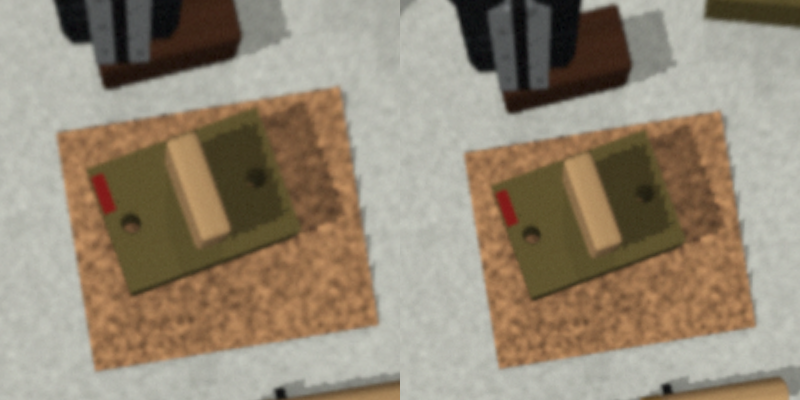

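Left half (z = 33 mm, 0.6 mm/px): holes at (131,222) and (256,177). This puts the upper half at (0.630, 0.274), yaw about 19.5°, with the bar centre agreeing.

Call:
drive_tool(rows=[[0,0,0,0.004,-0.04,0,0],[0,0,0,0.004,-0.04,0,0],[0,0,0,0.004,-0.04,0,0],[0,0,0,0.004,-0.04,0,0],[0,0,0,0.004,-0.04,0,0],[0,0,0,0.004,-0.04,0,0],[0,0,0,0.004,-0.04,0,0],[0,0,0,0.004,-0.04,0,0]])

```text
time: 3.15
tool_pos: [0.6046, -0.0043, 0.2315]
tcp_rot: [-0.104, 3.14, 0.001]
wrist_force: [0.2, -0.5, -0.6]
width: 0.002
grip_force: 0.0
```

Call:
drive_tool(rows=[[0,0,0,0.004,-0.04,0,0],[0,0,0,0.004,-0.04,0,0],[0,0,0,0.004,-0.04,0,0],[0,0,0,0.004,-0.04,0,0],[0,0,0,0.004,-0.04,0,0],[0,0,0,0.004,-0.04,0,0],[0,0,0,0,0,0,0],[0,0,0,0,0,0,0]])

```text
time: 3.82
tool_pos: [0.5967, -0.246, 0.2311]
tcp_rot: [0.097, -3.14, -0.001]
wrist_force: [0.3, 0.8, 0.0]
width: -0.003
grip_force: 0.0
```

```bash
python3 - <<'E'
from h import *
s=status.read_state();print(s['time'],s['tool_pos'],s['tcp_rot'],s['q'].round(2))
w=wcam();a=rect(w,.58,-.23,.074);b=rect(w,.58,-.23,.112)
m=np.hstack([a,b]);save({'color':m},'w2')
E
```

```text
3.8167 [ 0.59669878 -0.2459791   0.23111103] [ 9.71833341e-02 -3.13995325e+00 -8.89288218e-04] [-0.43  0.21  1.67  0.    1.26 -2.06]
```

View pics/w2.png

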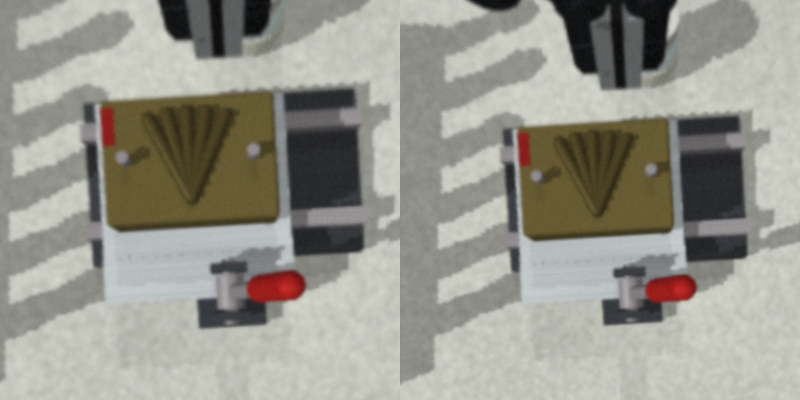

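Left half (z = 74 mm): pins at (122,157) and (254,149), so bed_top is at (0.608, -0.223), yaw 3.5°. Right half: lever tip at about (687,287), so at (0.527, -0.283).

Call:
drive_tool(rows=[[0,0,0,0.025,-0.029,0,0],[0,0,0,0.025,-0.029,0,0],[0,0,0,0.025,-0.029,0,0],[0,0,0,0,0,0.033,0],[0,0,0,0,0,0.033,0],[0,0,0,0,0,0.033,0],[0,0,0,0,0,0.032,0],[0,0,0,0,0,0,0]])

```text
time: 4.53
tool_pos: [0.5235, -0.3309, 0.0927]
tcp_rot: [0.105, -3.129, -0.013]
wrist_force: [-0.9, 1.0, -1.9]
width: -0.002
grip_force: 0.0
```

Call:
drive_tool(rows=[[0,0,0,0,0.01,0,0],[0,0,0,0,0.01,0,0],[0,0,0,0,0.01,0,0],[0,0,0,0,0.01,0,0],[0,0,0,0,0.01,0,0],[0,0,0,0,0.01,0,0],[0,0,0,0,0,0,0]])

```text
time: 5.12
tool_pos: [0.5245, -0.2748, 0.1016]
tcp_rot: [-0.104, 3.138, -0.0]
wrist_force: [-0.3, -0.0, 0.7]
width: 0.003
grip_force: 0.0
```

Call:
drive_tool(rows=[[0,0,0,0,0.007,0,0],[0,0,0,0,0.007,0,0],[0,0,0,0,0.007,0,0],[0,0,0,0,0.007,0,0],[0,0,0,0,0.007,0,0],[0,0,0,0,0,0,0]])

```text
time: 5.62
tool_pos: [0.5209, -0.2399, 0.0995]
tcp_rot: [0.103, -3.138, -0.003]
wrist_force: [-0.0, -0.8, 0.4]
width: 0.003
grip_force: 0.0
```

```bash
python3 - <<'E'
from h import *
s=status.read_state();print(s['time'],s['tool_pos'],s['wrist_force'])
w=wcam();p=read_camera('side')
m=np.hstack([w['color'][:,120:520],cv2.resize(p['color'][230:350,280:400],(400,400))]);save({'color':m},'w3')
E
```

```text
5.6167 [ 0.52086166 -0.23993111  0.09951962] [-0.03824337 -0.80519635  0.35060144]
```

View pics/w3.png

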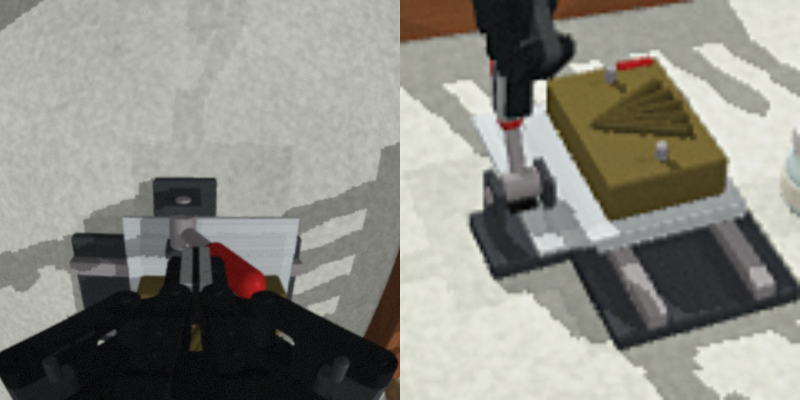

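The lever is over to about upright or past it. In the wrist view (left) its red grip lies at (240,270), on the +y side of the fingers. I'll keep pushing until the force rises at the stop.

Call:
drive_tool(rows=[[0,0,0,0,0.006,0,0],[0,0,0,0,0.006,0,0],[0,0,0,0,0.003,0,0],[0,0,0,0,0,0,0]])

```text
time: 6.05
tool_pos: [0.5214, -0.229, 0.1012]
tcp_rot: [-0.104, 3.138, -0.009]
wrist_force: [-0.8, -10.3, -0.6]
width: -0.0
grip_force: 3.8
```

Call:
drive_tool(rows=[[0,0,0,0,0.003,0,0],[0,0,0,0,0.003,0,0],[0,0,0,0,0,0,0]])

```text
time: 6.3
tool_pos: [0.5224, -0.2271, 0.1029]
tcp_rot: [-0.105, 3.135, -0.02]
wrist_force: [-0.4, -19.6, 1.4]
width: 0.002
grip_force: 8.7
```

Call:
drive_tool(rows=[[0,0,0,0,-0.02,0,0],[0,0,0,0,-0.01,-0.03,0],[0,0,0,0,0,-0.034,0],[0,0,0,-0.02,0,-0.034,0],[0,0,0,-0.025,0,-0.032,0],[0,0,0,-0.025,0,0,0],[0,0,0,0,0,0,0],[0,0,0,0,0,0,0]])

```text
time: 6.97
tool_pos: [0.5927, -0.2452, 0.2303]
tcp_rot: [0.104, -3.14, -0.001]
wrist_force: [-0.8, 0.2, -1.0]
width: 0.001
grip_force: 0.0
```

```bash
python3 - <<'E'
from h import *
s=status.read_state();print(s['time'],s['tool_pos'],s['tcp_rot'],s['wrist_force'])
w=wcam();a=rect(w,.58,-.23,.074);b=rect(w,.58,-.23,.112)
m=np.hstack([a,b]);save({'color':m},'w4')
E
```

```text
6.9667 [ 0.5927059  -0.24523843  0.23025326] [ 1.03604637e-01 -3.13959569e+00 -1.17134232e-03] [-0.84157408  0.23714679 -1.04069191]
```

View pics/w4.png

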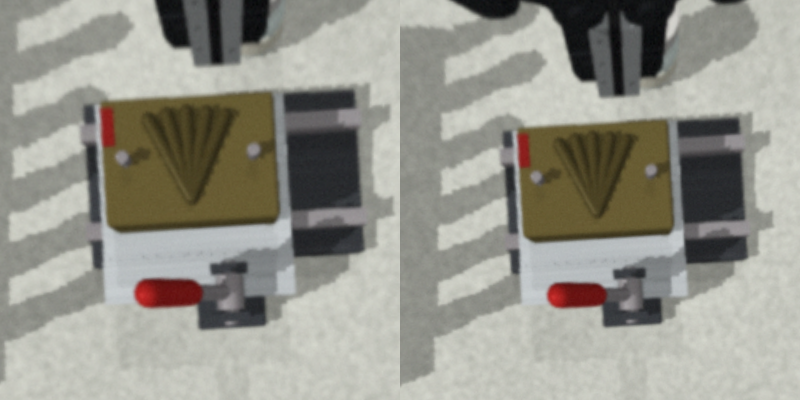

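The lever is fully over: tip now at (560,294) in the right half. The pins at (122,157) and (254,149) haven't moved, so the bed hasn't shifted. Now the upper half.

Call:
drive_tool(rows=[[0,0,0,-0.0055,0.0395,0,1],[0,0,0,-0.0055,0.0395,0,1],[0,0,0,-0.0055,0.0395,0,1],[0,0,0,-0.0055,0.0395,0,1],[0,0,0,-0.0055,0.0395,0,1],[0,0,0,-0.0055,0.0395,0,1],[0,0,0,-0.0055,0.0395,0,1],[0,0,0,-0.0055,0.0395,0,1]])

```text
time: 7.68
tool_pos: [0.613, 0.0734, 0.2285]
tcp_rot: [0.101, -3.136, 0.0]
wrist_force: [0.9, -0.9, 0.1]
width: 1.0
grip_force: 0.0
```

Call:
drive_tool(rows=[[0,0,0,-0.0055,0.0395,0,1],[0,0,0,-0.0055,0.0395,0,1],[0,0,0,-0.0055,0.0395,0,1],[0,0,0,-0.0055,0.0395,0,1],[0,0,0,-0.0055,0.0395,0,1],[0,0,-5.2,0,0,0,1],[0,0,-5.2,0,0,0,1],[0,0,-5.2,0,0,0,1]])

```text
time: 8.35
tool_pos: [0.6278, 0.2711, 0.228]
tcp_rot: [0.536, -3.091, 0.001]
wrist_force: [0.5, -0.0, 0.0]
width: 1.0
grip_force: 0.0
```

Call:
drive_tool(rows=[[0,0,0,0,0,0.03,1],[0,0,0,0,0,0.03,1],[0,0,0,0,0,0.02,1],[0,0,0,0,0,0,1],[0,0,0,0,0,0,1]])

```text
time: 8.77
tool_pos: [0.6274, 0.2695, 0.1473]
tcp_rot: [0.525, -3.091, 0.002]
wrist_force: [0.2, 0.3, 1.4]
width: 0.995
grip_force: 0.0
```

```bash
python3 - <<'E'
from h import *
s=status.read_state();M=R.from_rotvec(s['tcp_rot']).as_matrix()
print(s['time'],s['tool_pos'],np.degrees(np.arctan2(M[1,1],M[0,1]))-90)
d=np.array([.630,.274,.037])-s['tool_pos'];print(M.T@d)
w=wcam();a=rect(w,.63,.27,.033);b=rect(w,.63,.27,.065)
save({'color':np.hstack([a,b])},'w5')
E
```

```text
8.7667 [0.62735585 0.26953714 0.14728024] 19.294193343059106
[-0.0047199   0.00335881  0.11025008]
```

View pics/w5.png

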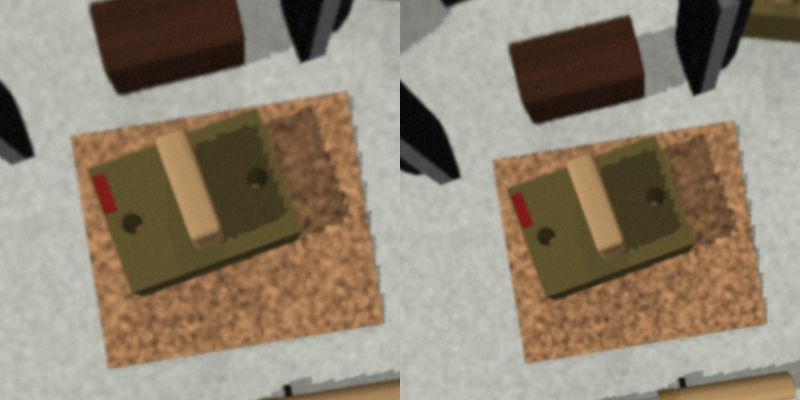

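The holes are at (132,223) and (257,178), confirming the earlier estimate. Descending.

Call:
drive_tool(rows=[[0,0,0,-0.004,0.003,0.02,1],[0,0,0,0,0,0.03,1],[0,0,0,0,0,0.03,1],[0,0,0,0,0,0.02,1],[0,0,0,0,0,0.01,1],[0,0,0,0,0,0,1],[0,0,0,0,0,0,1]])

```text
time: 9.4
tool_pos: [0.6339, 0.2754, 0.0418]
tcp_rot: [-0.527, 3.095, 0.001]
wrist_force: [0.4, 0.6, -0.4]
width: 1.002
grip_force: 0.0
```

Call:
drive_tool(rows=[[0,0,0,0,0,0,0],[0,0,0,0,0,0,0],[0,0,0,0,0,0,0],[0,0,0,0,0,0,0],[0,0,0,0,0,0,0],[0,0,0,0,0,0,0],[0,0,0,0,0,0,0],[0,0,0,0,0,0,0]], force=70)

```text
time: 10.07
tool_pos: [0.6335, 0.2752, 0.0412]
tcp_rot: [-0.527, 3.096, 0.0]
wrist_force: [-0.4, -0.2, 4.1]
width: 0.197
grip_force: 71.2
```

Call:
drive_tool(rows=[[0,0,0,0,0,-0.01,0],[0,0,0,0,0,-0.02,0],[0,0,0,0,0,-0.035,0],[0,0,0,0,0,-0.035,0],[0,0,0,0,0,-0.035,0],[0,0,0,0,0,-0.035,0],[0,0,0,0,0,-0.02,0],[0,0,0,0,0,0,0]])

```text
time: 10.73
tool_pos: [0.6356, 0.2762, 0.2371]
tcp_rot: [-0.526, 3.087, 0.003]
wrist_force: [1.2, 0.7, -2.1]
width: 0.197
grip_force: 70.2
```

```bash
python3 - <<'E'
from h import *
s=status.read_state();M=R.from_rotvec(s['tcp_rot']).as_matrix();yaw=np.degrees(np.arctan2(M[1,1],M[0,1]))-90
print(s['time'],s['tool_pos'],yaw,s['wrist_force'],s['width'],s['grip_force'])
w=wcam();c=w['color'];p=read_camera('side');
save({'color':np.hstack([c[:,120:520],cv2.resize(p['color'][40:240,220:420],(400,400))])},'w6')
E
```

```text
10.7333 [0.63560052 0.27624178 0.23706571] 19.31955486595855 [ 1.16087079  0.68036202 -2.08082241] 0.1967204720760211 70.24816274642944
```

View pics/w6.png

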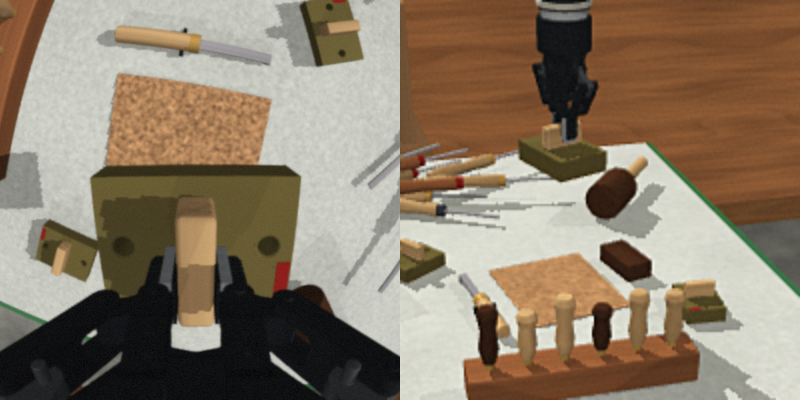

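It's held by the bar and level. The holes are at (123,246) and (268,246) in the left part, symmetric about the fingers. Now to measure the upper half in the tool frame and work out the transfer.

```bash
cat > u.py <<'E'
from h import *
from scipy import ndimage
def upper(show=False):
    w=wcam();s=status.read_state();M=R.from_rotvec(s['tcp_rot']).as_matrix();t=s['tool_pos']
    g=cv2.cvtColor(w['color'],cv2.COLOR_RGB2GRAY).astype(float);H=[]
    for u,v in [(388,246),(243,246)]:
        q=g[v-14:v+15,u-14:u+15];k=cv2.GaussianBlur(q,(0,0),1.5);wt=np.clip(np.median(k)*.8-k,0,None)
        cy,cx=ndimage.center_of_mass(wt);uv=(u-14+cx,v-14+cy);H.append(M.T@(wonz(w,uv,t[2]-.008)-t));print(np.round(uv,1))
    H=np.array(H);c=H.mean(0);d=H[0]-H[1]
    return t,M,c,d
E
python3 - <<'E'
from u import *
t,M,c,d=upper();print('centre in tool',c.round(4),'sep',np.linalg.norm(d).round(4),'rel yaw deg',np.degrees(np.arctan2(-d[0],d[1])))
E
```

```text
[388.4 245.3]
[240.5 244.8]
centre in tool [ 0.0029 -0.0006  0.008 ] sep 0.0817 rel yaw deg 0.17350706720046208
```

Call:
drive_tool(rows=[[0,0,5.3,0,0,0,0],[0,0,5.3,0,0,0,0],[0,0,5.2,0,0,0,0],[0,0,0,0.002,-0.018,0,0],[0,0,0,0.004,-0.035,0,0],[0,0,0,0.004,-0.035,0,0],[0,0,0,0.004,-0.035,0,0],[0,0,0,0.004,-0.035,0,0]])

```text
time: 11.55
tool_pos: [0.6221, 0.1142, 0.2262]
tcp_rot: [0.099, -3.134, 0.002]
wrist_force: [1.1, -0.3, -3.5]
width: 0.199
grip_force: 70.1
```

Call:
drive_tool(rows=[[0,0,0,0.004,-0.035,0,0],[0,0,0,0.004,-0.035,0,0],[0,0,0,0.004,-0.035,0,0],[0,0,0,0.004,-0.035,0,0],[0,0,0,0.004,-0.035,0,0],[0,0,0,0.004,-0.035,0,0],[0,0,0,0.004,-0.035,0,0],[0,0,0,0.004,-0.035,0,0]])

```text
time: 12.22
tool_pos: [0.6072, -0.1667, 0.2265]
tcp_rot: [0.098, -3.134, -0.003]
wrist_force: [0.7, -0.4, -3.3]
width: 0.194
grip_force: 70.1
```

Call:
drive_tool(rows=[[0,0,0,0.004,-0.03,0,0],[0,0,0,0.002,-0.015,0,0],[0,0,0,0,0,0,0],[0,0,0,0,0,0,0],[0,0,0,0,0,0,0]])

```text
time: 12.63
tool_pos: [0.6056, -0.2094, 0.2283]
tcp_rot: [0.097, -3.137, -0.003]
wrist_force: [0.3, 1.0, -4.0]
width: 0.196
grip_force: 70.1
```

```bash
python3 - <<'E'
from u import *
for i in range(3):
    t,M,c,d=upper();C=t+M@c;print('centre in tool',c.round(4),'sep',np.linalg.norm(d).round(4),'rel yaw',np.degrees(np.arctan2(-d[0],d[1])).round(2),'tcp',t.round(4),'yaw',(np.degrees(np.arctan2(M[1,1],M[0,1]))-90).round(2))
c=np.array([.0033,-.0005,0])
print('move tool axes',M.T@(np.array([.6082,-.2228,.127])-t)-c,status.read_state()['grip_force'])
E
```

```text
[388.4 244.9]
[241.2 245.1]
centre in tool [ 0.006  -0.0005  0.008 ] sep 0.0798 rel yaw 0.02 tcp [ 0.606  -0.209   0.2288] yaw 3.58
[388.6 244.9]
[241.5 245.2]
centre in tool [ 0.0058 -0.0002  0.008 ] sep 0.0798 rel yaw -0.02 tcp [ 0.6063 -0.2089  0.2293] yaw 3.61
[388.5 245. ]
[241.3 245.1]
centre in tool [ 0.0057 -0.0001  0.008 ] sep 0.0799 rel yaw 0.0 tcp [ 0.6066 -0.209   0.2297] yaw 3.62
move tool axes [-0.00412353 -0.01349397  0.10267916] 70.10834813117981
```

Call:
drive_tool(rows=[[0,0,0,-0.006,-0.0135,0,0],[0,0,0,0,0,0.02,0],[0,0,0,0,0,0.03,0],[0,0,0,0,0,0.03,0],[0,0,0,0,0,0.01,0],[0,0,0,0,0,0,0],[0,0,0,0,0,0,0],[0,0,0,0,0,0,0]])

```text
time: 13.45
tool_pos: [0.6152, -0.2241, 0.1426]
tcp_rot: [-0.097, 3.137, -0.002]
wrist_force: [0.6, -0.1, -2.9]
width: 0.198
grip_force: 70.1
```

```bash
python3 - <<'E'
from u import *
for i in range(3):
    t,M,c,d=upper();C=t+M@c;print('centre in tool',c.round(4),'C',C.round(4),'tcp',t.round(4),'yaw',(np.degrees(np.arctan2(M[1,1],M[0,1]))-90).round(2))
p=read_camera('side');K=4
im=cv2.resize(p['color'][210:320,270:430],None,fx=5,fy=5,interpolation=2)
# model: expected upper corners (z underside & top) at target centre, drawn
y=np.radians(3.5);Rz=np.array([[np.cos(y),-np.sin(y)],[np.sin(y),np.cos(y)]])
for z,col in [(t[2]-.038,(255,0,255)),(t[2]-.008,(0,255,255))]:
    q=[]
    for a,b in [(-.04,-.055),(.04,-.055),(.04,.055),(-.04,.055)]:
        xy=np.array([.6082,-.2228])+Rz@[a,b];q.append((proj(p,[*xy,z])-[270,210]+.5)*5-.5)
    cv2.polylines(im,[np.round(q).astype(int)],True,col,1)
save({'color':im},'w7')
E
```

```text
[388.5 245. ]
[241.1 245.2]
centre in tool [ 0.0058 -0.0001  0.008 ] C [ 0.6098 -0.2247  0.1351] tcp [ 0.6155 -0.2242  0.1431] yaw 3.54
[388.4 245. ]
[241.  245.1]
centre in tool [ 0.0053 -0.0002  0.008 ] C [ 0.6102 -0.2248  0.1352] tcp [ 0.6154 -0.2243  0.1432] yaw 3.53
[388.5 245. ]
[241.3 245.3]
centre in tool [ 0.0049 -0.0003  0.008 ] C [ 0.6104 -0.2248  0.135 ] tcp [ 0.6152 -0.2242  0.143 ] yaw 3.53
```

View pics/w7.png

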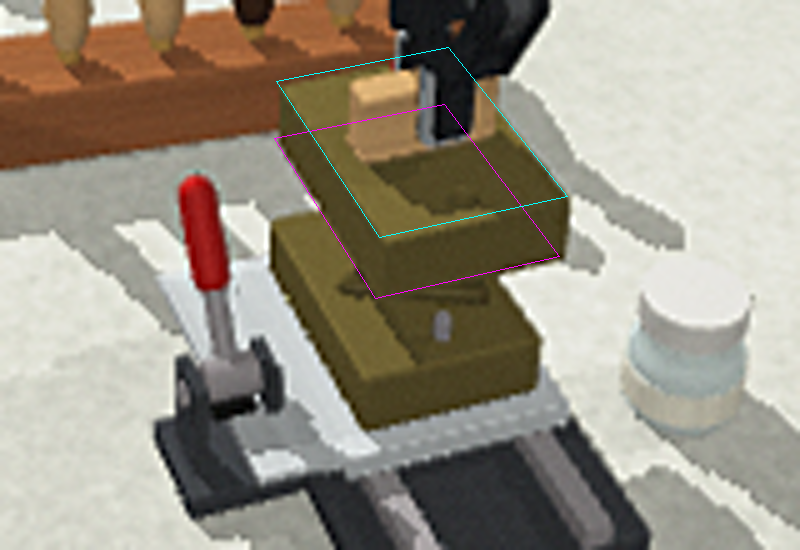

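The overlay, drawn at the target centre, sits 1 px left of the real block. That matches the computed offset of 2 mm in +x and -2 mm in y. Final trim and lowering next.

Call:
drive_tool(rows=[[0,0,0,0.002,0.002,0,0],[0,0,0,0,0,0.007,0],[0,0,0,0,0,0.007,0],[0,0,0,0,0,0,0],[0,0,0,0,0,0,0],[0,0,0,0,0,0,0],[0,0,0,0,0,0,0]])

```text
time: 14.23
tool_pos: [0.6115, -0.2218, 0.1263]
tcp_rot: [-0.096, 3.14, -0.0]
wrist_force: [0.9, -0.3, -3.2]
width: 0.194
grip_force: 70.1
```

```bash
python3 - <<'E'
from u import *
for i in range(3):
    t,M,c,d=upper();C=t+M@c;print('C',C.round(4),'tcp',t.round(4),'yaw',(np.degrees(np.arctan2(M[1,1],M[0,1]))-90).round(2))
s=status.read_state();print(s['time'],s['wrist_force'],s['grip_force'],M[:,2].round(3))
# cross-check: same-camera offset between hole/mark geometry: expected outline in side and top
y=np.radians(3.5);Rz=np.array([[np.cos(y),-np.sin(y)],[np.sin(y),np.cos(y)]]);ims=[]
for n,(a0,b0,a1,b1) in {'side':(290,220,400,310),'top':(365,175,445,240)}.items():
    p=read_camera(n);f=400/(a1-a0);im=cv2.resize(p['color'][b0:b1,a0:a1],(400,int(f*(b1-b0))),interpolation=2)
    for z,col in [(t[2]-.038,(255,0,255)),(t[2]-.008,(0,255,255)),(.064,(255,255,255))]:
        q=[(proj(p,[*(np.array([.6082,-.2228])+Rz@[a,b]),z])-[a0,b0]+.5)*f-.5 for a,b in [(-.04,-.055),(.04,-.055),(.04,.055),(-.04,.055)]]
        cv2.polylines(im,[np.round(q).astype(int)],True,col,1)
    ims.append(cv2.copyMakeBorder(im,0,400-im.shape[0],0,0,0))
save({'color':np.hstack(ims)},'w8')
E
```

```text
[388.6 244.8]
[241.4 245.2]
C [ 0.6061 -0.2222  0.1184] tcp [ 0.6116 -0.2218  0.1264] yaw 3.52
[388.5 244.9]
[241.1 245.1]
C [ 0.6063 -0.2223  0.1185] tcp [ 0.6116 -0.2218  0.1265] yaw 3.51
[388.5 245.1]
[240.9 245.2]
C [ 0.6064 -0.2224  0.1186] tcp [ 0.6116 -0.2218  0.1266] yaw 3.52
14.3833 [ 0.57311748  0.15340704 -3.13548518] 70.10555863380432 [ 0.001 -0.    -1.   ]
```

View pics/w8.png

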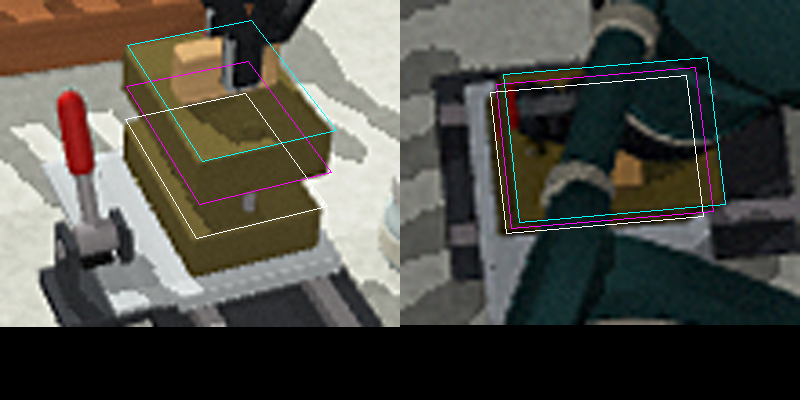

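In both views the upper and lower outlines have the same small offset from the model, about 1 px. So they line up with each other to within 2 mm, about 15 mm apart, with red end over red end. Handing in.

```bash
python3 -c "
from workcell import workorder;print(workorder.finish_job())"
```

```text
the job is handed in; nothing more can be done
None
```

I flipped the lever to its stop and handed the job in with the upper half held level about 15 mm above the pins, within about 2 mm by my measurements and red ends together; the hand-in returned no verdict.

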